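# Anchor the samovar with the wing stud

## Task

Anchor the samovar to the table with the red wing stud: drop its T-shaped head into the wide mouth of the aluminium rail, keep it pressed down against the sprung floor while you slide it along under the lips until it gently butts against the end of the slot in the samovar's brass tongue, then give it a quarter turn and let it spring up into the locking notches, standing upright across the rail. Go by feel and do not force it (30 N on the rail or the tongue is too much while pressing, sliding and turning), let it up and release it gently, and leave the biscuit box, sugar bowl, saucer and honey dipper where they are.

Things in the scene. Friction and masses are not known exactly. Their poses are not given: they have to be found in the camera images.
- stud: loose wing stud, 60 mm tall, 110 g, upright on its head. Origin on its axis half-way up, z up. From the bottom: T-head 30 (x) x 16 (y) x 6 mm thick; neck 8 mm across, 10 long; collar 32 across, 4 thick; red wing grip 40 (x) x 12 (y) x 40 high, in line with the head; grip it across the 12 mm, about 15 mm below its top. Alike either way round; may be turned either way to lock.
- rail: aluminium T-slot rail fixed on the table (table z = 0), 188 x 45 mm, top face 25 mm above the table, closed in by its walls. Origin at table height under the centre of its mouth; x runs along the slot from the mouth to the samovar, y across, z up. Cavity under the lips 37 mm wide.
- mouth (a point): centre of the rail's mouth, level with its top (25 mm up). Rail axes. The mouth is a hole 36 mm (x) by 20 mm (y), the only place where the head goes in, lengthwise along x.
- floor (a point): point on the sprung floor strip below the mouth centre, 18 mm above the table when free. The strip runs the rail's whole length and gives straight down: about 4 N to start, plus 0.5 N per mm (8 N at 8 mm). The head passes under the lips with its underside 12 mm or less above the table; at 9 mm the collar rests on the rail's top and it goes no lower. Head rubs on it while sliding (a few N).
- lips (a point): start of the two lips, 18 mm along x from the mouth centre, at their top (25 mm up), rail axes. They are 7 mm thick (underside 18 mm up) and leave a slot 13 mm wide for the 8 mm neck, too narrow for the head. Past about 70 mm from the mouth the samovar's brass tongue (24.2 mm up) forms the lips, to the same slot width and underside.
- stop_zone (a point): point on the rail 100 mm along x from the mouth centre, 25 mm up. Somewhere from 18 mm before to 18 mm after it (differs each time, find by feel) the brass tongue's slot ends and rigidly stops the stud's axis. Cross notches in the tongue's underside, 21 mm wide along x, 3.5 mm deep, are centred 1 mm back from that stop. Turned square there (within 2 mm, 8 degrees) and let up, the head rises till its underside is 15.5 mm up; elsewhere only 12.
- biscuit_box: clear plastic biscuit box with blue clip lid, 156 x 106 mm, 91 mm tall, heavy; origin under its centre; leave alone
- sugar_bowl: stainless sugar bowl, 104 mm across, 55 mm tall; origin under its centre; leave alone
- saucer: green glass saucer, 124 mm across, 18 mm tall; origin under its centre; leave alone
- honey_dipper: wooden honey dipper lying on the table, 165 mm long (its x), 24 mm thick at the head; origin under its middle; leave alone

How it is judged (in metres and radians):
On the way, in this order (a step that is already met when the one before it is completed fails the run):
1. the head is in the rail's mouth, lengthwise, on or below the free height of the sprung floor (z of stud in the frame of rail below 0.0495 m and x of stud in the frame of rail between -0.008 and 0.008 m and y of stud in the frame of rail between -0.005 and 0.005 m and angle between the x axis of stud and the x axis of rail, either way round below 0.25 rad), for 0.1 s.
2. still lengthwise and pressed down, it has been slid at least 70 mm along under the lips (z of stud in the frame of rail below 0.0435 m and x of stud in the frame of rail above 0.07 m and y of stud in the frame of rail between -0.005 and 0.005 m and angle between the x axis of stud and the x axis of rail, either way round below 0.3 rad), for 0.1 s.
At the end, for the whole second after the job is handed in: the stud stands upright (within 7 degrees) in the tongue's slot, 75 to 125 mm along the rail, turned across it (within 13 degrees of square), its head risen into the notches (underside 14 to 17.5 mm above the table, 15.5 when home), released (z of stud in the frame of rail between 0.044 and 0.0475 m and x of stud in the frame of rail between 0.075 and 0.125 m and y of stud in the frame of rail between -0.005 and 0.005 m and angle between the x axis of stud and the x axis of rail, either way round above 1.35 rad and angle between stud's own z axis and vertical below 0.12 rad); the robot touches nothing.
It fails at once if more than 30 N on the rail or the samovar's tongue before the stud is turned across (contact force between rail and anything else above 30 N and angle between the x axis of stud and the x axis of rail, either way round below 1.35 rad).
It fails at once if more than 45 N on the rail or the tongue at any time (contact force between rail and anything else above 45 N).
It fails at once if the biscuit box, sugar bowl, saucer or honey dipper is shifted by more than 15 mm (distance of any of biscuit_box, sugar_bowl, saucer, honey_dipper from where it was at the start of the episode above 0.015 m).
It also fails if it takes over 67 s, if anything falls off the work surface, if the arm or the gripper's body presses on something with over 40 N, if the wrist force passes 120 N, or if a joint passes its speed limit or range.

## Robot

A 6-joint arm with a two-finger parallel gripper is mounted at the origin on the work surface. World frame = base frame: x ahead of the robot, y to its left, z up, the work surface at z = 0. Lengths are in mm, angles in degrees, forces in N, time in s.
With the tool pointing down it reaches from about 350 to 850 mm from the base axis. Payload 8.1 kg.
Tool frame: the origin (TCP) lies between the finger pads; the fingertips stand 22 mm ahead of it and the grasp point (between the pads) lies 3 mm ahead of it; z points along the fingers, y is the line along which they close (so a half turn about z gives the same grasp; the last joint's range is limited). The gripper opens to 85 mm and grips with 20 to 120 N. Pads are 22 mm wide; open, the fingers measure 114 mm over their backs; the gripper's body (76 mm by 85 mm) begins 54 mm behind the grasp point. The pads swing forward as they close: fully open they stand 13 mm farther back than shut.
Start: joints at [-74.737, 7.471, 85.268, -0, 87.261, -4.893], TCP at [206.773, -563.25, 253.292] pointing down, gripper open.
Joint ranges: [-169.43, 169.43], [-51.17, 129.36], [1.28, 143.12], [-76.62, 256.62], [0, 156.53], [-152.29, 152.29]. Speed limits (degrees/s): [136.94, 136.94, 159.86, 180, 180, 180].

## Interface

Orientations are given as [roll, pitch, yaw] about the fixed x, y, z axes, in that order (R = Rz(yaw) Ry(pitch) Rx(roll)).
In Python, from bench import sense, snapshot, calibration, hand_in gives the robot as it stands.
- The arm moves only by the shell command python3 -m crank 'ROWS' [FORCE]. ROWS is JSON, a list of rows, each a list of 5 numbers: the shift along the tool's x, y, z in cm, then the turn about the tool's z in rad, then the finger opening in cm, from 0 to 8.54. A call has 1 to 20 rows; each row is the pose to reach, as a shift and turn from the pose commanded when the call began, along the tool's axes at that moment; what a row does not reach only later rows make up. A row lasts 1/10 s, in which the tool goes at most 50 mm and 8.59 degrees, less where a joint would pass 70% of its speed; a pose out of reach is approached as far as the arm can. A call with a gripper value outside its range is refused whole. The fingers move at their own pace and stop on an object; FORCE is the grip in N (left out, the last holds). Time passes only in rows, so rows that repeat a pose let the fingers close. It gives the time, the measured TCP pose, the force, the opening and the grip force at its end, in the units of the state.
- sense(): the state, without advancing time (a new reading comes with each control period).
- snapshot(name): name is "scene" or "top" or "wrist"; returns (picture, depth): 480x640x3 uint8, red, green, blue; 480x640 float32, mm along the optical axis (not along the pixel's ray), 0 where there is no reading.
- calibration(name): a dict with "fovy" (degrees; the focal length in pixels is half the picture's height over the tangent of half this angle, whatever the lens; pixels are square), "cx", "cy" (the principal point, pixels), "rvec" (rotation vector, rad) and "tvec" (3), from world to camera coordinates, as OpenCV has them; the wrist camera has in their place "tool_from_camera" (4x4, takes a point from camera to tool coordinates, whose origin is the TCP and whose axes are the flange's). Camera axes: x right, y down, z forward; pixel columns grow to the right and rows downward; lengths in mm; the calibration is good to about 2 mm. A picture is of the moment at which its call begins: read the wrist's pose just before it. calibration takes no time and is no camera call.
- hand_in(): hands the job in; it is judged then, once.
The state is a dict: "time": time; "joint_pos": joint angles; "qd": joint speeds; "joint_efforts": joint torques, N m; "tool_pos": TCP position; "tcp_rot": TCP orientation; "ft_force": force on the tool from outside, world axes, zero at the start; "wrist_torque": the same for the moment, N m; "finger_gap": finger opening in mm; "grip_force": force on a finger pad.
Only numpy, scipy, OpenCV 4.12 (cv2) and the standard library are available. Lean on these libraries where they do the work, as an engineer would, in place of code of your own. Each camera call takes 0.05 s, during which the arm holds its last target. There are 200 camera calls.

## Working session

There is one attempt and no reset: what is moved stays moved. The work goes in short steps, Python scripts to look and compute and a shell command to move; the robot and the scene stay as the last step left them, time stands still between calls to the robot, and variables do not carry over. Pictures are saved under pics/ and viewed, at most 10 in all, crops included, and the job is handed in when it is done.

```bash
mkdir -p pics; ls
cat > h.py <<'E'
import numpy as np, cv2
from bench import sense, snapshot, calibration
from scipy.spatial.transform import Rotation as R
def T_world_cam(name, s=None):
    c=calibration(name)
    if 'rvec' in c:
        Rm=cv2.Rodrigues(np.array(c['rvec'],float))[0]; t=np.array(c['tvec'],float).ravel()
        T=np.eye(4); T[:3,:3]=Rm.T; T[:3,3]=-Rm.T@t
    else:
        s=s or sense(); T=np.eye(4); T[:3,:3]=R.from_euler('xyz',s['tcp_rot'],degrees=True).as_matrix(); T[:3,3]=s['tool_pos']
        T=T@np.array(c['tool_from_camera'])
    f=240/np.tan(np.radians(c['fovy']/2)); return T,f,c['cx'],c['cy']
def ray(name,px,z,cam=None):
    T,f,cx,cy=cam or T_world_cam(name); px=np.atleast_2d(px).astype(float)
    d=np.c_[(px[:,0]-cx)/f,(px[:,1]-cy)/f,np.ones(len(px))]@T[:3,:3].T
    return T[:3,3]+d*((z-T[2,3])/d[:,2:3])
def cloud(name,depth,cam=None):
    T,f,cx,cy=cam or T_world_cam(name); v,u=np.mgrid[:480,:640]
    p=np.stack([(u-cx)/f*depth,(v-cy)/f*depth,depth],-1); return p@T[:3,:3].T+T[:3,3]
E
python3 - <<'E'
from h import *
s=sense(); print(s); print(calibration('top'),calibration('scene'),calibration('wrist'))
for n in ['top','scene']:
    p,d=snapshot(n); cv2.imwrite(f'pics/{n}0.png',p[...,::-1]); np.savez(f'{n}0.npz',p=p,d=d)
E
```

```text
pics
{'time': 0.0, 'joint_pos': array([-7.47353831e+01,  7.51560245e+00,  8.53292000e+01, -1.57000348e-03,
        8.72611658e+01, -4.89419161e+00]), 'qd': array([-0.11060369, -0.02257667, -0.0484475 ,  0.02776724, -0.04388785,
       -0.07382422]), 'joint_efforts': array([-1.09204073e-03, -5.69395924e+01, -5.00563502e+01, -4.06132949e-04,
        1.45513960e-02, -6.89589569e-06]), 'tool_pos': array([ 206.64112636, -562.75352592,  252.23999642]), 'tcp_rot': array([-1.79894284e+02, -7.47842338e-03,  2.01588781e+01]), 'ft_force': array([0.48828747, 0.17973818, 0.09088373]), 'wrist_torque': array([-0.04166964,  0.02754538, -0.07168813]), 'grip_force': 0.0, 'finger_gap': 85.74780712560222}
{'fovy': 55.81005616338928, 'cx': 317.91618193181387, 'cy': 236.79507065228617, 'rvec': array([ 2.17388544, -2.15090117,  0.09077224]), 'tvec': array([ 65.33256954, 560.86004393, 658.53099262])} {'fovy': 49.33266950502358, 'cx': 318.61719244648384, 'cy': 233.36614760915566, 'rvec': array([ 1.92816789,  1.74645427, -0.5902833 ]), 'tvec': array([-128.40871303, -408.69383905, 1176.01394263])} {'fovy': 59.39947638971993, 'cx': 319.6839405906057, 'cy': 242.39430999809025, 'tool_from_camera': array([[-8.98407343e-04, -9.54289447e-01, -2.98882661e-01,
         7.57524107e+01],
       [ 9.99999455e-01, -6.98604428e-04, -7.75341134e-04,
         2.26525126e-02],
       [ 5.31099112e-04, -2.98883195e-01,  9.54289554e-01,
        -1.19899788e+02],
       [ 0.00000000e+00,  0.00000000e+00,  0.00000000e+00,
         1.00000000e+00]])}
```

View pics/top0.png

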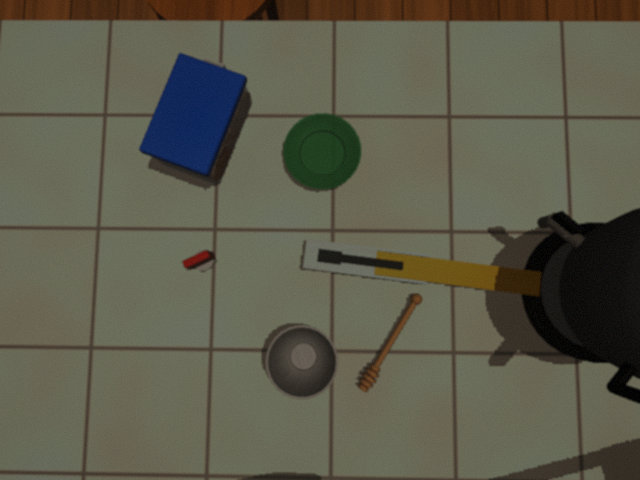

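View pics/scene0.png

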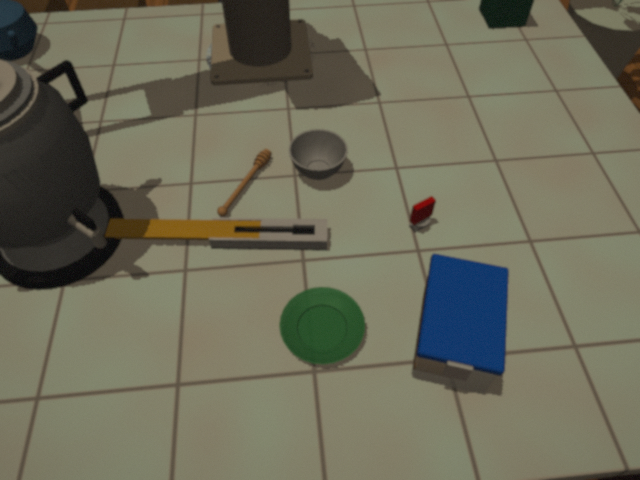

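The top view shows the red stud at about (198,260), the mouth at (329,256), the slot running to (403,266) and the samovar on the right. The scene view shows the same layout, with the bowl and dipper on the robot side and the saucer and box on the far side.

Run:
```python
from h import *
for n,box in [('top',(300,240,420,280)),('scene',(215,215,330,250))]:
    z=np.load(n+'0.npz'); p,d=z['p'],z['d']; hsv=cv2.cvtColor(p,cv2.COLOR_RGB2HSV)
    cam=T_world_cam(n); P=cloud(n,d,cam)
    print(n,'campos',cam[0][:3,3].round(0))
    red=(((hsv[...,0]<6)|(hsv[...,0]>174))&(hsv[...,1]>180)&(hsv[...,2]>70)).astype(np.uint8)
    k,l,st,c=cv2.connectedComponentsWithStats(red)
    for i in range(1,k):
        if st[i,4]>30 and st[i,1]>100:
            Q=P[(l==i)&(d>0)]; top=Q[Q[:,2]>np.percentile(Q[:,2],95)-6]
            print('red',st[i],c[i].round(1),'zmax',np.percentile(Q[:,2],[5,50,95]).round(1),'top mean',top.mean(0).round(1))
            e=np.linalg.eigh(np.cov(top[:,:2].T)); print(' axis',np.degrees(np.arctan2(*e[1][::-1,1])).round(1), 'ext',2*np.sqrt(3*e[0]))
            r=cv2.minAreaRect(ray(n,c[i],60)[:,:2].astype(np.float32)); print(' ray60',ray(n,c[i],60).round(1))
    x0,y0,x1,y1=box; m=np.zeros((480,640),np.uint8); m[y0:y1,x0:x1]=(hsv[y0:y1,x0:x1,2]<60)
    k,l,st,c=cv2.connectedComponentsWithStats(m); i=1+st[1:,4].argmax()
    v,u=np.nonzero(l==i); W=ray(n,np.c_[u,v],25,cam)[:,:2]
    print('slot',st[i]); (cx,cy),(w,h),a=cv2.minAreaRect(W.astype(np.float32)); print(' rect',cx,cy,w,h,a)
    vx,vy,ox,oy=cv2.fitLine(W.astype(np.float32),cv2.DIST_HUBER,0,.01,.01).ravel()
    s=np.sign(-vy) # samovar direction -y?
    ax=np.array([vx,vy])*(s); t=(W-[ox,oy])@ax; w=(W-[ox,oy])@[-ax[1],ax[0]]
    print(' dir',ax,np.degrees(np.arctan2(ax[1],ax[0])),'t',t.min(),t.max(),'start',[ox,oy]+ax*t.min(),'end',[ox,oy]+ax*t.max())
    for a in np.arange(t.min(),t.max(),5):
        q=w[(t>=a)&(t<a+5)]; print((a-t.min()).round(0),q.min().round(1) if len(q) else'',q.max().round(1) if len(q) else '',end='; ')
    print()
```

```text
top campos [492.  60. 712.]
red [184 251  25  16 176] [195.9 258.8] zmax [58.7 61.1 63. ] top mean [523.2 246.4  61. ]
 axis 116.0 ext [ 9.71578568 37.23912014]
 ray60 [[523.2 246.7  60. ]]
slot [318 249  85  21 761]
 rect 525.5247192382812 7.266147613525391 128.4727783203125 18.649169921875 83.44793701171875
 dir [-0.11862835 -0.9929387 ] -96.81294 t -62.18383848774983 66.3113082361763 start [532.96129956  71.07662492] end [517.71813291 -56.51117868]
0.0 -9.0 9.2; 5.0 -8.7 8.7; 10.0 -9.4 9.3; 15.0 -9.0 8.4; 20.0 -8.2 8.9; 25.0 -9.1 9.3; 30.0 -8.5 8.6; 35.0 -4.7 6.0; 40.0 -5.7 5.5; 45.0 -5.1 5.7; 50.0 -5.8 5.3; 55.0 -5.2 5.9; 60.0 -5.5 5.0; 65.0 -5.3 5.8; 70.0 -5.9 4.8; 75.0 -5.7 5.4; 80.0 -5.1 5.8; 85.0 -5.6 5.3; 90.0 -5.2 5.7; 95.0 -5.7 5.0; 100.0 -5.3 5.7; 105.0 -5.9 4.8; 110.0 -5.7 5.4; 115.0 -5.1 5.8; 120.0 -5.6 5.3; 125.0 -5.2 5.7; 
scene campos [1044.   29.  690.]
red [414 197  20  14 123] [423.5 203.9] zmax [56.9 59.1 61.2] top mean [526.1 244.3  59.1]
 axis 116.9 ext [ 9.74986572 37.50852929]
 ray60 [[526.8 244.1  60. ]]
slot [215 241 111   9 691]
 rect 557.088623046875 -2.6388092041015625 173.73782348632812 13.908214569091797 83.47117614746094
 dir [-0.10413682 -0.994563  ] -95.97743 t -92.56590745470774 81.08185851027189 start [566.0768976   83.72299687] end [547.99377065 -88.98064333]
0.0 -4.3 5.4; 5.0 -4.2 5.4; 10.0 -6.2 5.5; 15.0 -4.2 5.5; 20.0 -4.2 5.5; 25.0 -6.1 5.5; 30.0 -4.1 5.6; 35.0 -6.1 7.5; 40.0 -6.0 5.6; 45.0 -4.1 5.6; 50.0 -6.0 5.6; 55.0 -6.0 5.7; 60.0 -6.0 5.7; 65.0 -5.9 5.7; 70.0 -5.9 5.7; 75.0 -5.9 5.7; 80.0 -5.9 5.8; 85.0 -5.9 5.8; 90.0 -5.8 5.8; 95.0 -5.8 5.8; 100.0 -5.8 5.8; 105.0 -5.8 3.9; 110.0 -5.8 4.0; 115.0 -5.7 5.9; 120.0 -5.7 4.0; 125.0 -5.7 4.0; 130.0 -5.7 4.0; 135.0 -5.7 4.1; 140.0 -5.6 4.1; 145.0 -5.6 4.1; 150.0 -7.5 4.1; 155.0 -5.6 4.2; 160.0 -7.5 4.2; 165.0 -7.5 4.2; 170.0 -5.5 4.2;
```

Run:
```python
from h import *
for n in ['top','scene']:
    d=np.load(n+'0.npz')['d']; P=cloud(n,d)[d>0]
    m=(P[:,2]>40)&(P[:,1]<-120)&(P[:,0]>250)&(P[:,0]<800)
    Q=P[m]; print(n,len(Q),Q.min(0).round(),Q.max(0).round())
    for z in range(40,500,60):
        q=Q[(Q[:,2]>z)&(Q[:,2]<z+60)]
        if len(q)>20: print(z,np.percentile(q[:,:2],[1,99],axis=0).round().tolist())
s=sense(); Rm=R.from_euler('xyz',s['tcp_rot'],degrees=True).as_matrix()
for t in [(90,-500+100,330),(380,0,300),(525,245,200)]: print(t,(Rm.T@(np.array(t)-s['tool_pos'])/10).round(2))
```

```text
top 11558 [ 374. -311.   40.] [ 587. -227.  252.]
40 [[456.0, -287.0], [583.0, -229.0]]
100 [[401.0, -297.0], [582.0, -229.0]]
160 [[379.0, -297.0], [576.0, -241.0]]
220 [[377.0, -271.0], [550.0, -246.0]]
scene 16087 [ 376. -393.   40.] [ 591. -230.  298.]
40 [[472.0, -386.0], [585.0, -232.0]]
100 [[469.0, -361.0], [588.0, -232.0]]
160 [[384.0, -332.0], [589.0, -243.0]]
220 [[383.0, -308.0], [575.0, -250.0]]
280 [[421.0, -316.0], [533.0, -276.0]]
(90, -400, 330) [ -5.34 -19.32  -7.74]
(380, 0, 300) [ 35.67 -46.87  -4.68]
(525, 245, 200) [ 57.72 -64.85   5.35]
```

Run:
```python
from h import *
s=sense(); Rm=R.from_euler('xyz',s['tcp_rot'],degrees=True).as_matrix()
for t in [(130,-400,330),(260,-260,330),(370,0,300),(470,225,200)]: print(t,(Rm.T@(np.array(t)-s['tool_pos'])/10).round(2))
```

```text
(130, -400, 330) [ -1.58 -17.94  -7.74]
(260, -260, 330) [ 15.44 -26.6   -7.72]
(370, 0, 300) [ 34.73 -47.21  -4.68]
(470, 225, 200) [ 51.87 -64.87   5.35]
```

```bash
python3 -m crank '[[-0.4,-4.5,-2,0,8.5],[-0.8,-9,-4,0,8.5],[-1.2,-13.5,-6,0,8.5],[-1.6,-18,-7.7,0,8.5],[2.6,-20.1,-7.7,0,8.5],[6.9,-22.3,-7.7,0,8.5],[11.1,-24.4,-7.7,0,8.5],[15.4,-26.6,-7.7,-0.14,8.5],[18.6,-30,-7.2,-0.28,8.5],[21.8,-33.5,-6.7,-0.42,8.5],[25,-36.9,-6.2,-0.56,8.5],[28.2,-40.3,-5.7,-0.7,8.5],[31.5,-43.8,-5.2,-0.84,8.5],[34.7,-47.2,-4.7,-0.98,8.5],[34.7,-47.2,-4.7,-0.98,8.5]]'
python3 - <<'E'
from h import *
s=sense(); Rm=R.from_euler('xyz',s['tcp_rot'],degrees=True).as_matrix()
print(s['tcp_rot'],s['joint_pos'])
for t in [(525,245,170)]: print(t,(Rm.T@(np.array(t)-s['tool_pos'])/10).round(2), -np.radians(116.5-s['tcp_rot'][2]))
E
```

```text
time: 1.6
tool_pos: [370.2, 4.8, 299.1]
tcp_rot: [-179.9, -0.1, 77.1]
ft_force: [-0.2, -0.6, -0.6]
finger_gap: 84.8
grip_force: 0.0
[-1.79889235e+02 -1.06765534e-01  7.70826925e+01] [ -7.31038346 -30.90224911 113.82331157   0.11800158  97.17872596
   5.62146498]
(525, 245, 170) [26.84  9.74 12.94] -0.687961798785642
```

```bash
python3 -m crank '[[3.8,1.4,1.9,-0.1,8.5],[7.7,2.8,3.7,-0.2,8.5],[11.5,4.2,5.5,-0.3,8.5],[15.3,5.6,7.4,-0.4,8.5],[19.2,7,9.2,-0.5,8.5],[23,8.4,11.1,-0.6,8.5],[26.8,9.7,12.9,-0.69,8.5],[26.8,9.7,12.9,-0.69,8.5],[26.8,9.7,12.9,-0.69,8.5],[26.8,9.7,12.9,-0.69,8.5]]'
cat > wr.py <<'E'
from h import *
import sys
s=sense(); p,d=snapshot('wrist'); cam=T_world_cam('wrist',s)
cv2.imwrite(f'pics/{sys.argv[1]}.png',p[...,::-1]); np.savez(sys.argv[1]+'.npz',p=p,d=d)
print(s['tool_pos'].round(1),s['tcp_rot'].round(2),s['ft_force'].round(2),cam[0][:3,3])
hsv=cv2.cvtColor(p,cv2.COLOR_RGB2HSV)
red=(((hsv[...,0]<6)|(hsv[...,0]>174))&(hsv[...,1]>170)&(hsv[...,2]>60)).astype(np.uint8)
k,l,st,c=cv2.connectedComponentsWithStats(red); P=cloud('wrist',d,cam)
for i in range(1,k):
    if st[i,4]>200:
        m=(l==i); Q=P[m&(d>0)]; zt=np.percentile(Q[:,2],95) if len(Q) else 0
        print(st[i],c[i].round(1),'z',zt)
        if len(Q):
            v,u=np.nonzero(m&(d>0)&(P[...,2]>zt-6)); W=ray('wrist',np.c_[u,v],60,cam)[:,:2].astype(np.float32)
            (x,y),(w,h),a=cv2.minAreaRect(W); print('top face @60',x,y,w,h,a, W.mean(0))
E
python3 wr.py w1
```

```text
time: 2.6
tool_pos: [527.7, 236.0, 171.9]
tcp_rot: [180.0, 0.0, 115.8]
ft_force: [0.1, 0.6, 0.2]
finger_gap: 84.7
grip_force: 0.0
[527.7 236.  171.9] [1.7998e+02 2.0000e-02 1.1575e+02] [0.12 0.59 0.17] [493.92188942 304.55464677 291.75563769]
[ 312  194   20   65 1216] [321.5 225.7] z 60.261838017838315
top face @60 522.2588500976562 248.14443969726562 10.87903881072998 37.792301177978516 25.697595596313477 [522.0277  248.57097]
```

View pics/w1.png

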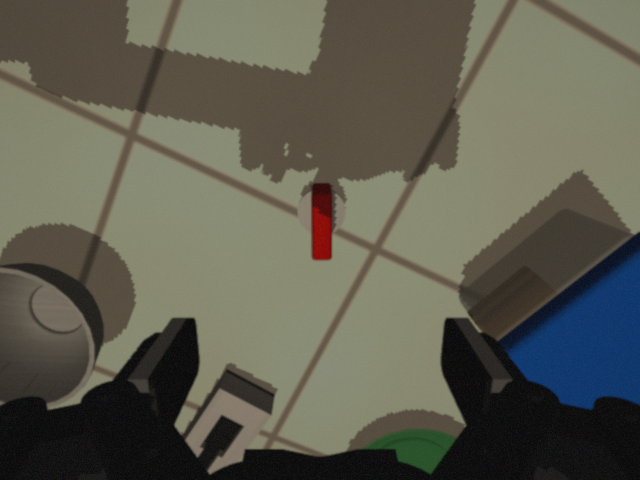

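The wrist view shows the stud in line with the tool at column 321, rows 194–259, with the box off to the right.

```bash
python3 -m crank '[[0.7,0,3,0,4],[1.3,0.05,6,0,4],[1.3,0.05,9,0,4],[1.3,0.05,11,0,4],[1.3,0.05,12.0,0,4],[1.3,0.05,12.4,0,4],[1.3,0.05,12.4,0,4],[1.3,0.05,12.4,0,4]]'
python3 - <<'E'
from h import *
z=np.load('w1.npz'); p,d=z['p'],z['d']
print('camera check')
s=sense(); print(s['tool_pos'],s['tcp_rot'],s['ft_force'])
for n in['top','scene']:
    z=np.load(n+'0.npz'); P=cloud(n,z['d']); h=cv2.cvtColor(z['p'],cv2.COLOR_RGB2HSV)
    m=(h[...,0]>105)&(h[...,0]<125)&(h[...,1]>180)&(z['d']>0)&(P[...,1]>100); Q=P[m][:,:2]
    print('box min dist to stud',np.linalg.norm(Q-[522.5,247.5],axis=1).min())
E
```

```text
time: 3.45
tool_pos: [523.5, 249.0, 49.1]
tcp_rot: [179.8, 0.0, 115.8]
ft_force: [0.4, 0.2, -0.7]
finger_gap: 39.9
grip_force: 0.0
camera check
[523.53879728 248.96733274  49.09785416] [1.79842956e+02 1.46386505e-02 1.15818297e+02] [ 0.40885038  0.17235286 -0.67878083]
box min dist to stud 120.32164591521325
box min dist to stud 124.03849685785401
```

```bash
python3 -m crank '[[0,0,0,0,1],[0,0,0,0,1],[0,0,0,0,1],[0,0,0,0,1],[0,0,0,0,1],[0,0,0,0,1]]' 60
python3 -m crank '[[0,0,-2,0,1],[0,0,-4,0,1],[0,0,-6,0,1],[0,0,-6,0,1],[0,0,-6,0,1],[0,0,-6,0,1]]'
python3 - <<'E'
from h import *
s=sense(); Rm=R.from_euler('xyz',s['tcp_rot'],degrees=True).as_matrix()
print(s['tool_pos'],s['tcp_rot'],s['ft_force'],s['wrist_torque'])
print((Rm.T@(np.array([531,53,110])-s['tool_pos'])/10).round(2))
for n in ['top','scene']:
    p,d=snapshot(n); cv2.imwrite(f'pics/{n}1.png',p[...,::-1]); np.savez(f'{n}1.npz',p=p,d=d)
E
python3 wr.py w2
```

```text
time: 4.05
tool_pos: [523.2, 249.1, 48.4]
tcp_rot: [179.9, 0.0, 115.8]
ft_force: [0.2, -0.9, 5.3]
finger_gap: 11.3
grip_force: 58.4
time: 4.65
tool_pos: [521.4, 248.4, 105.6]
tcp_rot: [-179.9, -0.0, 115.8]
ft_force: [-0.4, -1.0, -1.3]
finger_gap: 11.0
grip_force: 58.0
[521.37128925 248.40715297 105.6332116 ] [-1.79866790e+02 -1.48124059e-02  1.15840818e+02] [-0.38230795 -0.98157695 -1.25300153] [ 0.00642908 -0.04185673  0.0093291 ]
[-18.01  -7.65  -0.42]
[521.3 248.4 105.6] [-1.7985e+02 -2.0000e-02  1.1584e+02] [ 0.34 -0.95 -1.2 ] [487.84316692 316.95950261 225.50488451]
[ 301  318   39  114 4090] [319.6 373.5] z 117.2417828724921
top face @60 537.8782958984375 212.03001403808594 17.453636169433594 60.07394027709961 25.874210357666016 [537.32556 213.38025]
```

View pics/w2.png

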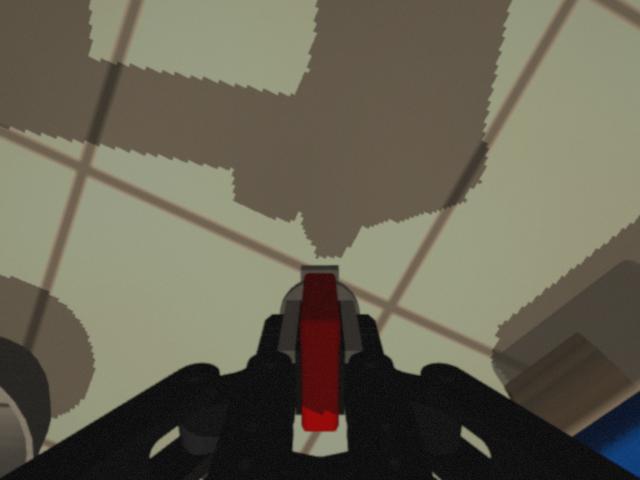

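The wrist view shows the stud upright in the grip: wing top from about row 318 to row 431, head end at row 265.

Run:
```python
from h import *
p=np.load('w2.npz')['p']; print([ (r,p[r,320].tolist()) for r in list(range(262,282,2))+list(range(308,328,2))+list(range(424,438,2))])
c=calibration('wrist'); T=np.array(c['tool_from_camera']); f=240/np.tan(np.radians(c['fovy']/2))
def tx(r,z):
    d=T[:3,:3]@[(320-c['cx'])/f,(r-c['cy'])/f,1]; return (T[:3,3]+d*(z-T[2,3])/d[2])[:2].round(1)
for r in (318,431): print('top',r,tx(r,-11.6))
print('collar/head front', tx(265,42.4),tx(275,42.4))
for n in ['top','scene']:
    z=np.load(n+'1.npz'); p,d=z['p'],z['d']; P=cloud(n,d); hsv=cv2.cvtColor(p,cv2.COLOR_RGB2HSV)
    m=((hsv[...,0]<6)|(hsv[...,0]>174))&(hsv[...,1]>180)&(hsv[...,2]>50)&(P[...,2]>80)&(d>0); Q=P[m]; print(n,m.sum(),Q.mean(0) if m.sum() else '')
```

```text
[(262, [154, 159, 129]), (264, [138, 141, 115]), (266, [60, 57, 51]), (268, [50, 48, 42]), (270, [70, 68, 58]), (272, [73, 66, 56]), (274, [55, 16, 12]), (276, [53, 11, 10]), (278, [55, 12, 10]), (280, [55, 10, 10]), (308, [52, 10, 10]), (310, [54, 12, 10]), (312, [57, 14, 15]), (314, [55, 10, 10]), (316, [59, 15, 13]), (318, [60, 13, 15]), (320, [70, 10, 12]), (322, [77, 10, 10]), (324, [83, 10, 10]), (326, [83, 11, 10]), (424, [147, 10, 10]), (426, [148, 10, 10]), (428, [147, 10, 10]), (430, [138, 19, 11]), (432, [131, 107, 88]), (434, [146, 134, 111]), (436, [149, 144, 119])]
top 318 [19.9 -0.5]
top 431 [-19.4  -0.6]
collar/head front [15.9 -0.5] [11.5 -0.5]
top 80 [527.74612782 233.66046883 117.45056371]
scene 177 [530.92465712 232.61370533 106.0950727 ]
```

```bash
python3 -m crank '[[-3,-1.4,0,0.07,1],[-7,-3.3,-0.2,0.17,1],[-11,-5.2,-0.4,0.27,1],[-15,-7.1,-0.4,0.37,1],[-19,-9,-0.4,0.47,1],[-22,-10.3,-0.4,0.54,1],[-22.9,-10.8,-0.4,0.57,1],[-22.9,-10.8,-0.4,0.57,1],[-22.9,-10.8,-0.4,0.57,1],[-22.9,-10.8,-0.4,0.57,1]]'
python3 wr.py w3
```

```text
time: 5.8
tool_pos: [524.8, -3.0, 111.0]
tcp_rot: [-180.0, -0.0, 83.3]
ft_force: [-0.2, 0.6, -0.7]
finger_gap: 11.1
grip_force: 58.1
[524.8  -3.  111. ] [-1.7997e+02 -3.0000e-02  8.3320e+01] [-0.18  0.6  -0.69] [533.24270868  72.50342517 230.96386874]
[ 300  303   40  128 4260] [319.7 371.1] z 122.75810479698448
top face @60 519.101318359375 -44.94054412841797 64.44388580322266 18.02957534790039 83.3154067993164 [519.27496  -44.477962]
```

View pics/w3.png

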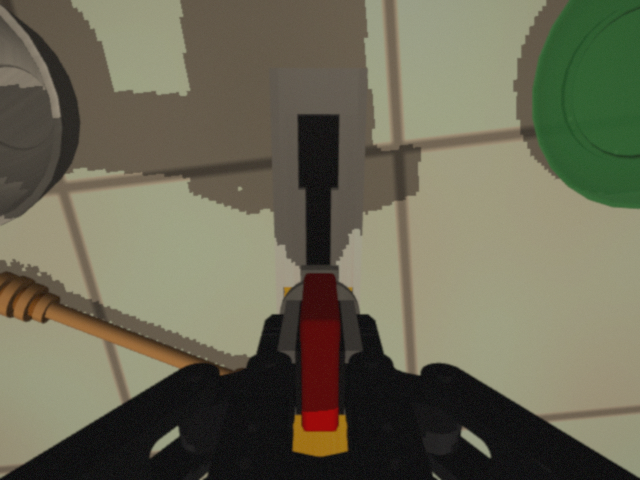

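The mouth is clearly visible at columns 298–338, rows 114–188, with the slot below it and aligned with the tool.

```bash
cat > m.py <<'E'
from h import *
import sys
p=np.load(sys.argv[1]+'.npz')['p']; z0=float(sys.argv[2]); r0,r1=int(sys.argv[3]),int(sys.argv[4])
g=p.max(2); m=np.zeros(g.shape,np.uint8); m[r0:r1,280:360]=g[r0:r1,280:360]<35
c=calibration('wrist'); T=np.array(c['tool_from_camera']); f=240/np.tan(np.radians(c['fovy']/2))
def t(px):
    px=np.atleast_2d(px); d=np.c_[(px[:,0]-c['cx'])/f,(px[:,1]-c['cy'])/f,np.ones(len(px))]@T[:3,:3].T
    return (T[:3,3]+d*((z0-25-T[2,3])/d[:,2:]))[:,:2]
mid=[]
for r in range(r0,r1,2):
    u=np.nonzero(m[r])[0]
    if len(u):
        e=t([[u[0]-.5,r],[u[-1]+.5,r]]); mid.append([e[:,0].mean(),e[:,1].mean(),abs(e[1,1]-e[0,1])])
mid=np.array(mid); w=mid[mid[:,2]>17]; s=mid[(mid[:,2]<15)&(mid[:,2]>10)]
rows=np.nonzero(m[:,302:334].mean(1)>.7)[0]; e=t([[318,rows[0]-.5],[318,rows[-1]+.5]])
print('mouth x',e[:,0],'centre',e[:,0].mean(),'len',np.ptp(e[:,0]),'y',w[:,1].mean(),'width',w[:,2].mean())
print('slot width',s[:,2].mean() if len(s) else None)
q=np.polyfit(mid[:,0],mid[:,1],1); print('dir of rail in tool (deg)',np.degrees(np.arctan(q[0])))
E
python3 m.py w3 111 100 258
```

```text
mouth x [73.98572192  3.49106116] centre 38.73839154386757 len 70.49466075794057 y -1.4126486216317165 width 18.52362168370716
slot width 11.646466507829482
dir of rail in tool (deg) 0.12506795194632295
```

```bash
sed -i 's/302:334\].mean(1)>.7/300:336].mean(1)>.9/; s/<35/<45/' m.py; python3 m.py w3 111 100 258; python3 -c "
import numpy as np
p=np.load('w3.npz')['p'].max(2); print(p[150,290:346].tolist()); print(p[106:122,302].tolist(),p[180:196,302].tolist())"
```

```text
mouth x [74.43400887 40.02755544] centre 57.230782155001584 len 34.40645343291315 y -1.4260669313389083 width 18.950285788005594
slot width 12.046860528620726
dir of rail in tool (deg) 0.23937661602629767
[92, 93, 91, 96, 95, 94, 93, 76, 49, 32, 26, 22, 22, 16, 20, 22, 24, 25, 27, 22, 24, 23, 20, 22, 25, 22, 19, 17, 24, 24, 16, 31, 22, 24, 25, 21, 24, 21, 18, 20, 16, 22, 25, 21, 20, 25, 22, 27, 51, 85, 93, 96, 95, 97, 95, 95]
[99, 99, 99, 97, 98, 101, 98, 89, 59, 41, 31, 25, 24, 25, 23, 27] [21, 22, 24, 24, 23, 19, 28, 42, 57, 71, 87, 92, 92, 94, 92, 95]
```

```bash
python3 -m crank '[[2,-0.03,0.3,0,1],[4.5,-0.06,1,0,1],[5.7,-0.09,1.8,0,1],[5.7,-0.09,2.8,0,1],[5.7,-0.09,2.8,0,1],[5.7,-0.09,2.8,0,1],[5.7,-0.09,2.8,0,1]]'
python3 -c "
from h import *
s=sense();print(s['tool_pos'],s['tcp_rot'],s['ft_force'])
c=R.from_euler('xyz',s['tcp_rot'],degrees=True).as_matrix()
print('target', np.array([524.8,-3.0])+56.9*c[:2,0]-.9*c[:2,1])"
```

```text
time: 6.55
tool_pos: [531.0, 51.5, 83.5]
tcp_rot: [180.0, 0.0, 83.1]
ft_force: [0.8, 0.5, -1.0]
finger_gap: 11.6
grip_force: 58.1
[531.02544847  51.54982601  83.54584979] [1.79980926e+02 8.13959419e-03 8.31397065e+01] [ 0.78484466  0.51705767 -0.96522525]
target [530.70308155  53.60011977]
```

```bash
python3 -m crank '[[0,0,0,0,1],[0,0,0,0,1],[0,0,0,0,1]]';python3 -m crank '[[0,0,0,0,1]]'
```

```text
time: 6.85
tool_pos: [531.0, 52.0, 83.6]
tcp_rot: [180.0, -0.0, 83.2]
ft_force: [0.9, -0.1, -1.9]
finger_gap: 11.5
grip_force: 58.1
time: 6.95
tool_pos: [530.9, 52.1, 83.5]
tcp_rot: [180.0, -0.0, 83.2]
ft_force: [-0.1, -0.4, -0.9]
finger_gap: 10.9
grip_force: 58.1
```

```bash
python3 -m crank '[[0.15,-0.03,0,0,1],[0.15,-0.03,0.4,0,1],[0.15,-0.03,0.8,0,1],[0.15,-0.03,0.9,0,1],[0.15,-0.03,1.0,0,1],[0.15,-0.03,1.1,0,1],[0.15,-0.03,1.2,0,1],[0.15,-0.03,1.2,0,1],[0.15,-0.03,1.2,0,1]]'; python3 -c "
from h import *
s=sense();print(s['tool_pos'],s['ft_force'],s['wrist_torque'])"
```

```text
time: 7.85
tool_pos: [530.8, 53.8, 71.4]
tcp_rot: [180.0, -0.0, 83.2]
ft_force: [0.6, 0.1, -1.3]
finger_gap: 11.3
grip_force: 58.1
[530.76950975  53.80000846  71.36931034] [ 0.61941806  0.12645764 -1.28527222] [-0.0270768  -0.03067079 -0.03472722]
```

```bash
python3 -m crank '[[0,0,0.15,0,1],[0,0,0.3,0,1],[0,0,0.45,0,1],[0,0,0.55,0,1],[0,0,0.65,0,1],[0,0,0.65,0,1],[0,0,0.65,0,1]]'; python3 -m crank '[[0,0,0.15,0,1],[0,0,0.3,0,1],[0,0,0.4,0,1],[0,0,0.5,0,1],[0,0,0.55,0,1],[0,0,0.55,0,1],[0,0,0.55,0,1]]'
```

```text
time: 8.55
tool_pos: [530.7, 53.8, 65.0]
tcp_rot: [-180.0, -0.0, 83.2]
ft_force: [-2.0, -0.6, 3.1]
finger_gap: 11.2
grip_force: 58.7
time: 9.25
tool_pos: [530.9, 53.8, 59.5]
tcp_rot: [180.0, -0.0, 83.2]
ft_force: [-2.4, -0.0, 7.5]
finger_gap: 11.0
grip_force: 59.1
```

```bash
python3 -m crank '[[0,-0.03,0.03,0,1],[0,-0.06,0.05,0,1],[0,-0.06,0.05,0,1],[0,-0.06,0.05,0,1]]'; python3 -c "
from h import *
s=sense();print(s['tool_pos'],s['ft_force'],s['wrist_torque'],s['tcp_rot'])"
```

```text
time: 9.65
tool_pos: [530.8, 53.8, 59.3]
tcp_rot: [179.9, -0.0, 83.2]
ft_force: [-2.0, -1.0, 6.5]
finger_gap: 11.3
grip_force: 59.3
[530.75459852  53.79906877  59.31848797] [-1.97230023 -0.96799757  6.49961456] [0.00796643 0.3777488  0.02916506] [ 1.79922715e+02 -3.61437414e-03  8.31797542e+01]
```

```bash
python3 -m crank '[[-0.2,-0.06,0,0,1],[-0.5,-0.06,0,0,1],[-0.8,-0.06,0,0,1],[-1.1,-0.06,0,0,1],[-1.4,-0.06,0,0,1],[-1.7,-0.06,0,0,1],[-2,-0.06,0,0,1],[-2.2,-0.06,0,0,1],[-2.4,-0.06,0,0,1],[-2.4,-0.06,0,0,1]]'; python3 -c "
from h import *
s=sense();print(s['tool_pos'],s['ft_force'],s['wrist_torque'],s['tcp_rot'])"
```

```text
time: 10.65
tool_pos: [528.1, 30.7, 59.8]
tcp_rot: [179.8, -0.1, 83.2]
ft_force: [0.2, 3.0, 6.2]
finger_gap: 11.3
grip_force: 59.2
[528.08925795  30.65249431  59.75081974] [0.18829951 2.9691937  6.15636633] [ 0.58565905 -0.05623729 -0.02120554] [ 1.79827930e+02 -8.31546896e-02  8.31765546e+01]
```

```bash
python3 -m crank '[[-0.3,0,0.05,0,1],[-0.7,0,0.07,0,1],[-1.1,0,0.08,0,1],[-1.5,0,0.08,0,1],[-1.9,0,0.08,0,1],[-2.3,0,0.08,0,1],[-2.7,0,0.08,0,1],[-3.1,0,0.08,0,1],[-3.5,0,0.08,0,1],[-3.9,0,0.08,0,1],[-4.2,0,0.08,0,1],[-4.4,0,0.08,0,1],[-4.5,0,0.08,0,1],[-4.5,0,0.08,0,1]]'; python3 -c "
from h import *
s=sense();print(s['tool_pos'],s['ft_force'],s['wrist_torque'],s['tcp_rot'])"
```

```text
time: 12.05
tool_pos: [522.8, -14.1, 59.0]
tcp_rot: [179.8, -0.1, 83.2]
ft_force: [1.3, 3.5, 7.1]
finger_gap: 11.2
grip_force: 59.2
[522.76789172 -14.07494977  58.96433551] [1.30017779 3.50626842 7.12504439] [ 0.66214526 -0.09719249 -0.08648411] [ 1.79826515e+02 -7.54131605e-02  8.31741949e+01]
```

```bash
python3 -m crank '[[-0.2,0,0,0,1],[-0.5,0,0,0,1],[-0.8,0,0,0,1],[-1.1,0,0,0,1],[-1.2,0,0,0,1]]'; for i in 1; do python3 -m crank '[[-0.15,0,0,0,1],[-0.3,0,0,0,1],[-0.45,0,0,0,1],[-0.6,0,0,0,1],[-0.75,0,0,0,1],[-0.9,0,0,0,1]]'; done; python3 -m crank '[[-0.15,0,0,0,1],[-0.3,0,0,0,1],[-0.45,0,0,0,1],[-0.6,0,0,0,1],[-0.75,0,0,0,1]]'
```

```text
time: 12.55
tool_pos: [521.3, -26.0, 59.0]
tcp_rot: [179.8, -0.1, 83.2]
ft_force: [0.8, 4.2, 7.5]
finger_gap: 11.4
grip_force: 59.2
time: 13.15
tool_pos: [520.2, -34.7, 58.9]
tcp_rot: [179.8, -0.1, 83.2]
ft_force: [0.4, 4.2, 7.5]
finger_gap: 11.2
grip_force: 59.2
time: 13.65
tool_pos: [519.3, -42.2, 58.9]
tcp_rot: [179.8, -0.1, 83.2]
ft_force: [0.5, 4.3, 6.9]
finger_gap: 11.2
grip_force: 59.2
```

```bash
python3 -m crank '[[-0.1,0,0,0,1],[-0.2,0,0,0,1],[-0.3,0,0,0,1]]'; python3 -m crank '[[-0.1,0,0,0,1],[-0.2,0,0,0,1],[-0.3,0,0,0,1]]';python3 -m crank '[[-0.1,0,0,0,1],[-0.2,0,0,0,1]]'
```

```text
time: 13.95
tool_pos: [519.0, -45.2, 58.9]
tcp_rot: [179.8, -0.1, 83.2]
ft_force: [0.7, 5.1, 7.5]
finger_gap: 11.3
grip_force: 59.2
time: 14.25
tool_pos: [518.6, -48.2, 58.9]
tcp_rot: [179.8, -0.1, 83.2]
ft_force: [0.8, 4.3, 6.9]
finger_gap: 11.1
grip_force: 59.2
time: 14.45
tool_pos: [518.4, -50.2, 58.9]
tcp_rot: [179.8, -0.1, 83.2]
ft_force: [1.0, 4.9, 6.3]
finger_gap: 11.3
grip_force: 59.2
```

Travel so far is 104.8 mm; I'm creeping on.

```bash
python3 -m crank '[[-0.05,0,0,0,1],[-0.1,0,0,0,1]]'; python3 -m crank '[[-0.05,0,0,0,1],[-0.1,0,0,0,1]]';python3 -m crank '[[-0.05,0,0,0,1],[-0.1,0,0,0,1]]'
```

```text
time: 14.65
tool_pos: [518.3, -51.2, 58.9]
tcp_rot: [179.8, -0.1, 83.2]
ft_force: [0.7, 4.5, 7.5]
finger_gap: 11.6
grip_force: 59.2
time: 14.85
tool_pos: [518.1, -52.1, 58.9]
tcp_rot: [179.8, -0.1, 83.2]
ft_force: [0.5, 5.9, 6.6]
finger_gap: 11.5
grip_force: 59.2
time: 15.05
tool_pos: [518.1, -52.5, 58.9]
tcp_rot: [179.8, -0.1, 83.2]
ft_force: [1.0, 9.6, 7.0]
finger_gap: 11.3
grip_force: 59.2
```

```bash
python3 -m crank '[[0.07,0,0,0,1],[0.14,0,0,0,1],[0.14,0,0,0,1],[0.14,0,0,0,1]]'; python3 -m crank '[[0,0,0,0.08,1],[0,0,0,0.18,1],[0,0,0,0.28,1],[0,0,0,0.38,1],[0,0,0,0.4,1],[0,0,0,0.4,1]]';  python3 -c "
from h import *
s=sense();print(s['tool_pos'],s['ft_force'],s['wrist_torque'],s['tcp_rot'])"
```

```text
time: 15.45
tool_pos: [518.1, -52.2, 58.9]
tcp_rot: [179.8, -0.0, 83.2]
ft_force: [0.5, 2.4, 6.6]
finger_gap: 11.5
grip_force: 59.2
time: 16.05
tool_pos: [518.6, -52.4, 59.2]
tcp_rot: [179.8, -0.1, 60.2]
ft_force: [1.0, 1.3, 6.6]
finger_gap: 11.1
grip_force: 59.2
[518.60140375 -52.37048825  59.16631254] [1.02263368 1.29245609 6.62370384] [ 0.30269283 -0.15719073 -0.01595867] [ 1.79801513e+02 -1.06254926e-01  6.02128395e+01]
```

```bash
python3 -m crank '[[0.06,-0.03,0,0.08,1],[0.12,-0.05,0.01,0.18,1],[0.12,-0.05,0.02,0.28,1],[0.12,-0.05,0.02,0.38,1],[0.12,-0.05,0.02,0.48,1],[0.12,-0.05,0.02,0.58,1],[0.12,-0.05,0.02,0.68,1],[0.12,-0.05,0.02,0.78,1],[0.12,-0.05,0.02,0.88,1],[0.12,-0.05,0.02,0.98,1],[0.12,-0.05,0.02,1.08,1],[0.12,-0.05,0.02,1.14,1],[0.12,-0.05,0.02,1.17,1],[0.12,-0.05,0.02,1.17,1],[0.12,-0.05,0.02,1.17,1]]';  python3 -c "
from h import *
s=sense();print(s['tool_pos'],s['ft_force'],s['wrist_torque'],s['tcp_rot'])"
```

```text
time: 17.55
tool_pos: [518.3, -51.5, 58.7]
tcp_rot: [180.0, -0.2, -6.8]
ft_force: [-0.1, -0.3, 6.1]
finger_gap: 11.4
grip_force: 59.2
[518.26004133 -51.51713628  58.7434689 ] [-0.08524888 -0.31733633  6.10101555] [-0.10728561  0.11298789  0.00296266] [ 1.79973969e+02 -1.64675552e-01 -6.77943827e+00]
```

```bash
python3 -m crank '[[0,0,-0.05,0,1],[0,0,-0.1,0,1],[0,0,-0.15,0,1],[0,0,-0.2,0,1],[0,0,-0.25,0,1],[0,0,-0.3,0,1],[0,0,-0.35,0,1],[0,0,-0.35,0,1],[0,0,-0.35,0,1]]'; python3 -m crank '[[0,0,-0.05,0,1],[0,0,-0.1,0,1],[0,0,-0.13,0,1],[0,0,-0.13,0,1],[0,0,-0.13,0,1]]'; python3 -c "
from h import *
s=sense();print(s['tool_pos'],s['ft_force'],s['wrist_torque'],s['tcp_rot'])"
```

```text
time: 18.45
tool_pos: [518.2, -51.5, 62.1]
tcp_rot: [180.0, -0.2, -6.8]
ft_force: [0.6, -0.1, 5.2]
finger_gap: 11.5
grip_force: 59.1
time: 18.95
tool_pos: [517.7, -51.3, 63.0]
tcp_rot: [180.0, -0.1, -6.8]
ft_force: [3.3, -2.0, 4.4]
finger_gap: 11.2
grip_force: 58.9
[517.65098379 -51.27844674  63.01123461] [ 3.31452906 -2.04306497  4.36337189] [-0.2819778  -0.57039407  0.01854667] [ 1.79994037e+02 -8.83707602e-02 -6.77654560e+00]
```

```bash
python3 -m crank '[[0,0,-0.03,0,1],[0,0,-0.06,0,1],[0,0,-0.06,0,1]]'; python3 -m crank '[[0,0,0,0,1]]' 20;  python3 -c "
from h import *
s=sense();print(s['tool_pos'],s['ft_force'],s['wrist_torque'],s['tcp_rot'])"
```

```text
time: 19.25
tool_pos: [517.1, -51.1, 63.3]
tcp_rot: [-180.0, -0.0, -6.8]
ft_force: [2.7, -1.0, 5.1]
finger_gap: 11.0
grip_force: 58.9
time: 19.35
tool_pos: [517.0, -51.0, 63.2]
tcp_rot: [-180.0, -0.0, -6.8]
ft_force: [3.4, -1.4, 4.6]
finger_gap: 11.0
grip_force: 58.9
[517.02975417 -51.04020147  63.22569522] [ 3.35944543 -1.4237935   4.57222774] [-0.18769189 -0.58459027 -0.01599936] [-1.79992498e+02 -7.91284991e-03 -6.77312651e+00]
```

```bash
python3 -m crank '[[0.06,0,0,0,1],[0.12,0,0,0,1],[0.12,0,0,0,1]]' 20; python3 -c "
from h import *
s=sense();print(s['tool_pos'],s['ft_force'],s['grip_force'])"; python3 -m crank '[[0.0,0,0,0,1.3],[0,0,0,0,1.6],[0,0,0,0,2],[0,0,0,0,2.5],[0,0,0,0,3],[0,0,0,0,4],[0,0,0,0,4]]';  python3 -c "
from h import *
s=sense();print(s['tool_pos'],s['ft_force'],s['tcp_rot'])"
```

```text
time: 19.65
tool_pos: [517.3, -51.1, 62.6]
tcp_rot: [-180.0, 0.1, -6.8]
ft_force: [-0.7, -1.4, 4.9]
finger_gap: 11.2
grip_force: 58.9
[517.30977767 -51.05266387  62.63343086] [-0.67964556 -1.40768062  4.91196967] 58.920382261276245
time: 20.35
tool_pos: [518.2, -51.3, 63.2]
tcp_rot: [-180.0, -0.0, -6.8]
ft_force: [-0.1, 0.2, -0.6]
finger_gap: 39.9
grip_force: 0.0
[518.19832337 -51.26199243  63.23328699] [-0.07531482  0.24220695 -0.55212492] [-1.79997931e+02 -3.95804285e-03 -6.77596859e+00]
```

Released; now retreat and check.

```bash
python3 -m crank '[[0,0,-1,0,4],[0,0,-3,0,4.5],[0,0,-6,0,5],[0,0,-10,0,5],[0,0,-13,0,5],[0,0,-13,0,5],[0,0,-13,0,5],[0,0,-13,0,5]]'; python3 wr.py w4
python3 - <<'E'
from h import *
p,d=snapshot('scene'); cv2.imwrite('pics/s2.png',cv2.resize(p[150:300,80:380,::-1],None,fx=2.5,fy=2.5))
E
```

```text
time: 21.15
tool_pos: [517.5, -51.1, 192.3]
tcp_rot: [-180.0, 0.1, -6.8]
ft_force: [0.2, 0.3, -0.1]
finger_gap: 49.9
grip_force: 0.0
[517.5 -51.1 192.3] [-1.7999e+02  9.0000e-02 -6.7800e+00] [ 0.16  0.33 -0.11] [592.94446942 -60.38141709 312.09298156]
[ 310  213   20   65 1137] [319.7 244.4] z 75.86794314197144
top face @60 511.5766906738281 -50.396812438964844 11.86894702911377 41.70978546142578 83.18374633789062 [512.4924   -50.617355]
```

View pics/w4.png

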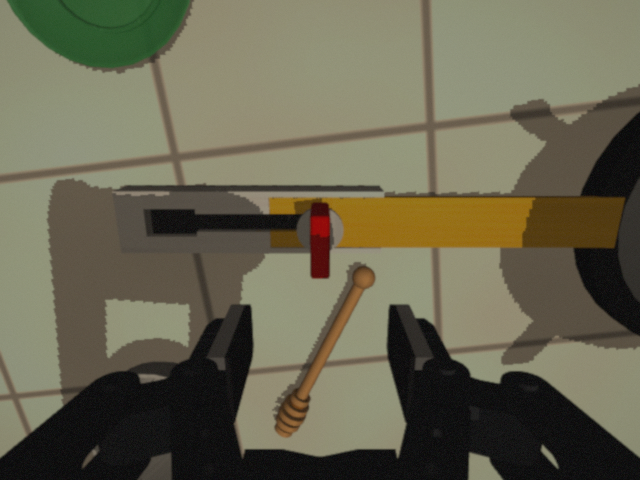

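View pics/s2.png

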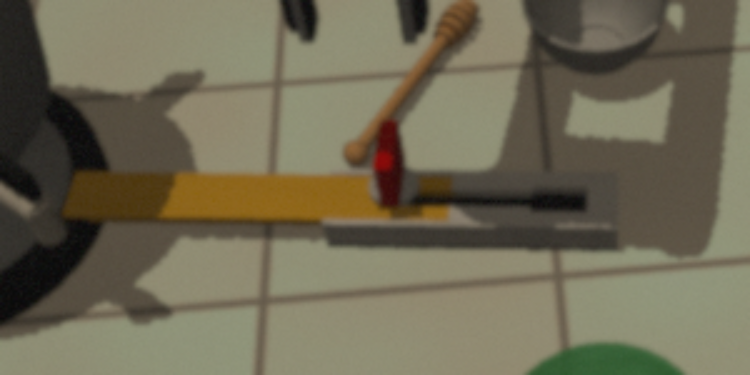

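The wrist view shows the stud square across the rail at (320,240), its top at z ≈ 75.9 (underside ≈ 15.5–16, home). The scene view shows it upright, with the dipper, bowl and saucer in place. I'm handing in.

```bash
python3 -c "
from bench import hand_in; print(hand_in())"
```

```text
the job is handed in; nothing more can be done
None
```

The stud is locked upright across the rail in the tongue's notches and released, with its underside about 15.5–16 mm above the table. The job was handed in after about 21 s; no verdict came back. I read at most about 10 N while sliding and turning, and the other objects were left alone.

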